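# Open the dust panel and clamp the case with the square-socket handle

### The arm

A 6-joint arm with a two-finger parallel gripper is mounted at the origin on the work surface. World frame = base frame: x ahead of the robot, y to its left, z up, the work surface at z = 0. Lengths are in m, angles in rad, forces in N, time in s.
With the tool pointing down it reaches from about 0.25 to 0.775 m from the base axis. Payload 4 kg.
Tool frame: the origin (TCP) lies at the very end of the fingers, on their centre line; the grasp point (between the pads) lies 19 mm behind it; z points along the fingers, y is the line along which they close (so a half turn about z gives the same grasp; the last joint's range is limited). The gripper opens to 94 mm and grips with 3 to 60 N. Pads are 16 mm wide; open, the fingers measure 119 mm over their backs; the gripper's body (75 mm by 177 mm) begins 78 mm behind the grasp point.
Start: joints at [1.157, 0.087, 1.371, -0, 1.684, -0.103], TCP at [0.168, 0.524, 0.182] pointing down, gripper open.
Joint ranges: [-3.1, 3.1], [-0.76, 2.03], [0.27, 2.55], [-1.08, 4.22], [0.17, 2.65], [-2.57, 2.57]. Speed limits (rad/s): [2.79, 2.79, 3.14, 3.14, 3.14, 3.14].

### API

Orientations are given as [roll, pitch, yaw] about the fixed x, y, z axes, in that order (R = Rz(yaw) Ry(pitch) Rx(roll)).
In Python, from bench import robot, vision gives the robot as it stands.
- The arm moves only by the shell command python3 -m crank 'ROWS'. ROWS is JSON, a list of rows, each a list of 3 entries, a list of its own where there are three numbers: the closure, from 0 (fully open) to 1 (shut), then the shift along the tool's x, y, z in m, then the turn, a rotation vector about the tool's x, y, z in degrees. A call has 1 to 8 rows; each row shifts and turns the commanded pose from where the row before left it, along the tool's axes as they then stand; what a row does not reach is not made up. A row lasts 1/10 s, in which the tool goes at most 50 mm and 8.59 degrees, less where a joint would pass 70% of its speed; a pose out of reach is approached as far as the arm can. A call with a gripper value outside its range is refused whole. The fingers move at their own pace and stop on an object; the grip force is fixed at half the most. Time passes only in rows, so rows that do not move let the fingers close. It gives the time, the measured TCP pose, the force, the opening and the grip force at its end, in the units of the state.
- robot.get_obs(): the state, without advancing time (a new reading comes with each control period).
- vision.snapshot(name): name is "scene" or "top" or "wrist"; returns a dict with "color" (420x560x3 uint8, red, green, blue), "z_map" (420x560 float32, m along the optical axis (not along the pixel's ray), 0 where there is no reading), "fx", "fy", "cx", "cy" (pixels), "R" (3x3) and "t" (3): a world point X has camera coordinates R X + t. Camera axes: x right, y down, z forward; pixel columns grow to the right and rows downward; lengths in m; the calibration is good to about 2 mm. A picture is of the moment at which its call begins.
- robot.close_job(): hands the job in; it is judged then, once.
The state is a dict: "time": time; "joint_positions": joint angles; "qvel": joint speeds; "joint_torque": joint torques, N m; "tool_pos": TCP position; "ee_rot": TCP orientation; "wrist_force": force on the tool from outside, world axes, zero at the start; "wrist_torque": the same for the moment, N m; "width": finger opening in m; "finger_force": force on a finger pad.
Only numpy, scipy, OpenCV 4.12 (cv2) and the standard library are available. Lean on these libraries where they do the work, as an engineer would, in place of code of your own. Each camera call takes 0.05 s, during which the arm holds its last target. There are 200 camera calls.

### The job

Slide the clear dust panel straight up out of the slot in front of the case-clamping fixture and stand it upright, fully down, in the slot of the wooden parking stand, without ever tipping it over. Then take the handle with the square socket (not the round one), push it fully home on the fixture's slanting square spindle and turn it clockwise until the spindle reaches its stop. Leave the handle on the spindle, let go of everything, and leave the other things on the bench where they are.

Things in the scene. Friction and masses are not known exactly. Their poses are not given: they have to be found in the camera images.
- fixture: Fixed clamping fixture. Origin: under the centre of its dark base plate, 200 (x) x 136 (y) x 12 mm. A grey face leans 0.42 rad towards -x, rising from 53 mm high at x=-24 to 107 mm at x=+94; upslope of the spindle, brass jaws 13 mm high round a watch case. Panel slot: at x=-80 along y, 7 mm wide, 104 long, floor 12 mm and rim 48 mm above the table.
- spindle_seat (a point): Middle of the steel collar (34 mm across) at the square spindle's foot, where the fully home handle's underside rests; in the fixture's frame at (8, 0, 79) mm. z: spindle axis, up out of the slope, 0.42 rad from vertical towards the fixture's -x; x and y turn with the spindle, square to its flats. Spindle 14 mm square up to 18 mm, then a nose 11.5 mm square up to 22 mm.
- spindle (a joint): Turn of the square spindle, rad, growing clockwise seen looking down on the spindle's end (right-handed about the seat's -z). Starts at 0 to 0.35; stops at 0 and 1.3 (clamped); friction about 0.12 N m holds it where it is left. The socket has about 0.14 rad of play each way, so the handle turns a little further than the spindle. One brass jaw moves with it.
- panel: Loose dust panel, about 0.1 kg: clear sheet 5 mm thick (x), 100 mm wide (y), with an aluminium strip 10 mm thick (x), 100 wide, along its top edge from 98 to 112 mm height (the top). Origin: middle of the lower edge; z up. It starts upright on the floor of the fixture's slot, its x along the fixture's x. Grip it across the strip.
- stand: Fixed low wooden parking stand, base 90 (x) x 140 (y) x 10 mm, origin under its centre. In its middle a slot along its y: 8 mm wide, 104 mm long, floor 10 mm and straight walls to 46 mm above the table, then flaring lips to 59 mm, about 21 mm apart at the top. The panel parks with its lower edge on the slot's floor, its x along the stand's x, either way round.
- handle: Loose handle to fit, about 0.16 kg, upright on the table: SQUARE steel block 34 x 34 x 30 mm, on it a black wing 60 (x) x 14 (y) mm from 30 to 64 mm height. Square bore from below, 16 mm wide, 24 deep, 2 mm chamfer, flats parallel to block and wing; fits the spindle in any of four quarter turns. Origin: bore mouth, centre of the underside; z up. May swap places with the round one.
- round_handle: Loose bystander: the same black wing on a ROUND steel block 36 mm across, 30 mm high, with no bore. Origin: centre of the underside. Leave it alone.
- drivers: Bystander: round black screwdriver stand 96 mm across, 40 mm high, with six small screwdrivers reaching 120 mm high. Origin: centre of the underside.
- dome: Bystander: glass dust dome with a knob on a white base, 100 mm across, 75 mm high. Origin: centre of the underside.
- dish: Bystander: round aluminium parts dish 72 mm across, 16 mm high. Origin: centre of the underside.
There are look-alikes about, which are no part of the job. Of the things like the fixture, leave any that is purple; of the rest the larger one is meant.

How it is judged:
By the outcome, as a careful person would: the job done as asked, in the order asked, and still so for the second after the job is handed in, with the robot touching nothing.
It also fails if it takes over 64 s, if anything falls off the work surface, if the arm or the gripper's body presses on something with over 40 N, if the wrist force passes 120 N, or if a joint passes its speed limit or range.

## Working session

There is one attempt and no reset: what is moved stays moved. The work goes in short steps, Python scripts to look and compute and a shell command to move; the robot and the scene stay as the last step left them, time stands still between calls to the robot, and variables do not carry over. Pictures are saved under pics/ and viewed, at most 10 in all, crops included, and the job is handed in when it is done.

```bash
ls; mkdir -p pics
cat > h.py <<'E'
import numpy as np, cv2
from bench import robot, vision
from scipy.spatial.transform import Rotation as Ro
def snap(n,f=None):
    s=vision.snapshot(n)
    if f: cv2.imwrite('pics/'+f,s['color'][:,:,::-1])
    return s
def cloud(s):
    z=s['z_map'];v,u=np.indices(z.shape)
    P=np.stack([(u-s['cx'])/s['fx']*z,(v-s['cy'])/s['fy']*z,z],-1)
    W=(P-s['t'])@s['R']; W[z==0]=np.nan
    return W
E
python3 - <<'E'
from h import *
import pickle
o=robot.get_obs();print({k:np.round(v,3) for k,v in o.items()})
for n in('scene','top','wrist'):
    s=snap(n); pickle.dump(s,open(n+'.pkl','wb'))
    cv2.imwrite('pics/%s.png'%n,s['color'][:,:,::-1]); print(n,s['fx'],s['cx'],s['cy'],-s['R'].T@s['t'],s['R'].round(3).tolist())
a=[cv2.imread('pics/%s.png'%n) for n in('scene','top')]
E
```

```text
pics
{'time': np.float64(0.0), 'joint_positions': array([ 1.157,  0.088,  1.372, -0.   ,  1.684, -0.103]), 'qvel': array([-0.   , -0.001,  0.001,  0.   ,  0.003,  0.002]), 'joint_torque': array([-2.0000e-03, -3.4017e+01, -3.0243e+01,  7.2000e-02,  3.3000e-02,
       -0.0000e+00]), 'tool_pos': array([0.168, 0.523, 0.181]), 'ee_rot': array([-3.139, -0.   ,  2.831]), 'wrist_force': array([ 1.611, -0.16 , -0.097]), 'wrist_torque': array([-0.099, -0.009, -0.045]), 'finger_force': np.float64(0.0), 'width': np.float64(0.094)}
scene 466.45193993032797 280.6603229866807 216.08675417748634 [0.87760681 0.49983438 1.05755362] [[-0.809, 0.588, -0.008], [0.49, 0.667, -0.561], [-0.325, -0.458, -0.827]]
top 409.13084970594014 284.52574330610554 208.79396692947802 [ 0.40686675 -0.01820661  1.14295889] [[0.015, -1.0, 0.009], [-0.997, -0.015, -0.074], [0.074, -0.007, -0.997]]
wrist 329.43192433946865 281.9074537972241 205.16178403119608 [0.08746419 0.54983979 0.38448637] [[0.306, 0.952, -0.002], [0.913, -0.292, 0.286], [0.272, -0.089, -0.958]]
```

View pics/top.png

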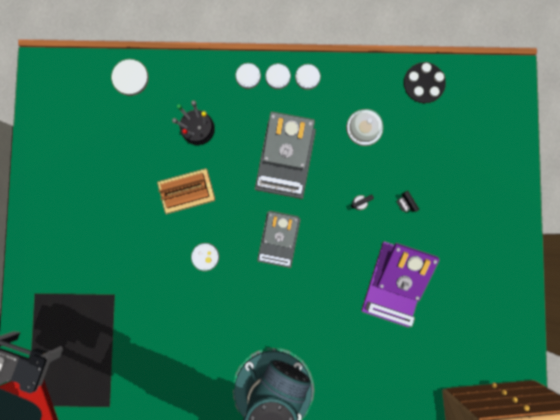

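View pics/scene.png

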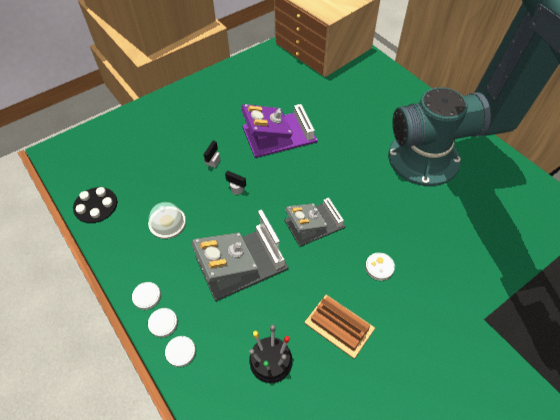

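The top view shows three fixture look-alikes: large grey at (286,155), small grey at (279,240), purple at (400,285). Purple is excluded, so the larger grey one is meant. The stand is at (186,190) and the two handles are at (361,202) and (407,202). Next: measure these and make an enlarged crop.

```bash
cat > m.py <<'E'
from h import *
import pickle
S={n:pickle.load(open(n+'.pkl','rb')) for n in('scene','top')}
def px(n,p):
    s=S[n];c=s['R']@p+s['t'];return (s['fx']*c[0]/c[2]+s['cx'],s['fy']*c[1]/c[2]+s['cy'])
def rect(P):
    (c,wh,a)=cv2.minAreaRect((P[:,:2]*1000).astype(np.float32)); return np.round(c,1),np.round(wh,1),round(a,1)
for n in S:
    s=S[n];W=cloud(s);c=s['color'].astype(int)
    ng=~((c[...,1]>c[...,0]+25)&(c[...,1]>c[...,2]+15))
    def sel(x0,x1,y0,y1,z0,z1,m=True):
        k=(W[...,0]>x0)&(W[...,0]<x1)&(W[...,1]>y0)&(W[...,1]<y1)&(W[...,2]>z0)&(W[...,2]<z1)&m
        return W[k]
    print(n)
    # rough centres from top pixels
    T=cloud(S['top'])
    for nm,(u,v),r in(('fix',(286,155),.125),('stand',(186,190),.09),('hA',(361,202),.05),('hB',(407,202),.05)):
        q=T[v,u]; a=(q[0]-r,q[0]+r,q[1]-r,q[1]+r)
        P=sel(*a,.004,.3,ng); print(nm,q.round(3),'all',rect(P),'zmax',np.percentile(P[:,2],[50,99]).round(3))
        if nm=='fix':
            for z0,z1 in((.008,.018),(.115,.135)):
                P=sel(*a,z0,z1,ng); P=P[P[:,0]<q[0]-.02] if z0>.1 else P
                if len(P)>5: print(' z',z0,len(P),rect(P),P.mean(0).round(4))
        if nm=='stand':
            for z0,z1 in((.006,.014),(.05,.07)):
                P=sel(*a,z0,z1); 
                if len(P)>5: print(' z',z0,len(P),rect(P),P.mean(0).round(4))
        if nm[0]=='h':
            P=sel(*a,.055,.08); 
            if len(P)>3: print(' top',len(P),rect(P),P.mean(0).round(4))
t=S['top']['color'][:,:,::-1];s=S['scene']['color'][:,:,::-1]
z=lambda i,u,v,r:cv2.resize(i[v-r:v+r,u-r:u+r],(400,300) if 0 else (300,300),interpolation=cv2.INTER_CUBIC)
ro=np.hstack([z(t,286,155,50),z(t,384,202,30)]);rb=np.hstack([z(s,240,255,50),z(s,225,170,30)])
cv2.imwrite('pics/crop.png',np.vstack([ro,rb]))
E
python3 m.py
```

```text
scene
fix [ 0.629 -0.028  0.073] all (array([632.3, -23.7]), array([137.6, 201.2]), 80.5) zmax [0.063 0.125]
 z 0.008 1343 (array([631. , -23.5]), array([137.6, 198.7]), 80.5) [0.6233 0.0028 0.0122]
 z 0.115 177 (array([552.4, -11.5]), array([100.8,  10.6]), 80.2) [ 0.5534 -0.0097  0.1234]
stand [0.535 0.24  0.046] all (array([537.3, 249.8]), array([ 91.4, 140.2]), 16.7) zmax [0.032 0.061]
 z 0.006 578 (array([539.1, 245.7]), array([171.5, 145. ]), 78.6) [0.552  0.2662 0.01  ]
 z 0.05 313 (array([537.3, 250. ]), array([ 29.6, 119.4]), 16.4) [0.5333 0.2505 0.0562]
hA [ 0.508 -0.228  0.068] all (array([ 515.7, -228.9]), array([27.3, 60. ]), 21.3) zmax [0.048 0.068]
 top 114 (array([ 510.5, -231.7]), array([16.4, 60.6]), 26.0) [ 0.5117 -0.2305  0.0628]
hB [ 0.511 -0.356  0.048] all (array([ 513. , -356.4]), array([58.5, 32.2]), 15.8) zmax [0.041 0.068]
 top 103 (array([ 514.8, -360.7]), array([58.2, 16.8]), 30.9) [ 0.5141 -0.3594  0.0627]
top
fix [ 0.629 -0.028  0.073] all (array([631.1, -25.8]), array([134.5, 198.8]), 79.9) zmax [0.068 0.125]
 z 0.008 1069 (array([629.1, -25.5]), array([134.5, 194.8]), 79.9) [ 0.5941 -0.0234  0.0118]
 z 0.115 171 (array([553. , -12.5]), array([99.5, 10.7]), 80.0) [ 0.5524 -0.013   0.1233]
stand [0.535 0.24  0.046] all (array([538.7, 249.5]), array([ 92. , 140.3]), 16.6) zmax [0.03  0.059]
 z 0.006 453 (array([519.5, 243.7]), array([143.7, 140.3]), 16.7) [0.534  0.2364 0.0095]
 z 0.05 217 (array([538.4, 249.2]), array([ 27.8, 120.2]), 16.1) [0.5397 0.2495 0.0556]
hA [ 0.508 -0.228  0.068] all (array([ 511.1, -231.7]), array([33.1, 53.1]), 0.3) zmax [0.061 0.068]
 top 118 (array([ 512.2, -233.3]), array([13.1, 59.8]), 27.3) [ 0.5113 -0.232   0.0632]
hB [ 0.511 -0.356  0.048] all (array([ 510.4, -356.9]), array([55.5, 22.7]), 31.8) zmax [0.049 0.068]
 top 129 (array([ 513.9, -362. ]), array([59.5, 16. ]), 30.1) [ 0.5138 -0.3617  0.0632]
```

View pics/crop.png

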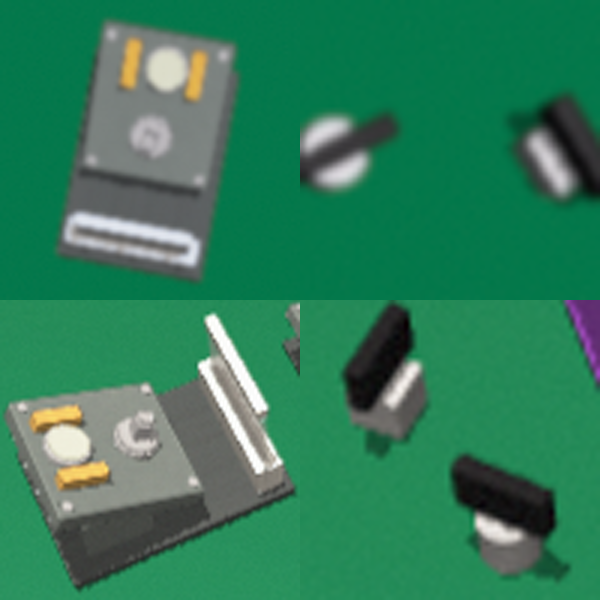

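The crop shows the large grey fixture with the panel strip standing in its slot on the robot side. The handle at top pixel (361,202) has a round block. The one at (407,202), scene (212,155), has the square block, so that is the one meant. The panel strip is at (0.553,-0.012), top 0.124 high, which matches 12+112 mm, so I'm moving to it.

```bash
cat > go.py <<'E'
# go.py x y z yang [tiltdir_deg tilt]: rotation then shift (tool axes) from the measured pose
import sys; from h import *
def tgt(yang,td=0,t=0):
    a=np.radians(yang); y=np.array([np.cos(a),np.sin(a),0]); z=np.array([0,0,-1.]); R=np.stack([np.cross(y,z),y,z],1)
    d=np.radians(td); return Ro.from_rotvec(t*np.array([-np.sin(d),np.cos(d),0])).as_matrix()@R
if __name__=='__main__':
    a=list(map(float,sys.argv[1:])); o=robot.get_obs(); R0=Ro.from_euler('xyz',o['ee_rot']).as_matrix()
    R=tgt(*a[3:]); rv=np.degrees(Ro.from_matrix(R0.T@R).as_rotvec()); d=np.array(a[:3])-o['tool_pos']
    print('rot',rv.round(2),'n',np.ceil(np.linalg.norm(rv)/8.5),'shift after',(R.T@d*1000).round(1),'shift before',(R0.T@d*1000).round(1),'t',o['time'],'w',o['width'])
E
python3 go.py 0.5527 -0.012 0.19 -9.9
```

```text
rot [-8.000e-02  6.000e-02  8.209e+01] n 10.0 shift after [-461.2  471.    -9. ] shift before [-529.9 -392.    -8.5] t 0.15 w 0.09397155066781195
```

```bash
python3 -m crank '[[0,[0,0,0],[0,0,8.2]],[0,[0,0,0],[0,0,8.2]],[0,[0,0,0],[0,0,8.2]],[0,[0,0,0],[0,0,8.2]],[0,[0,0,0],[0,0,8.2]],[0,[0,0,0],[0,0,8.2]],[0,[0,0,0],[0,0,8.2]],[0,[0,0,0],[0,0,8.2]]]'
python3 -m crank '[[0,[0,0,0],[0,0,8.2]],[0,[0,0,0],[0,0,8.2]],[0,[-0.031,0.031,0],[0,0,0]],[0,[-0.031,0.031,0],[0,0,0]],[0,[-0.031,0.031,0],[0,0,0]],[0,[-0.031,0.031,0],[0,0,0]],[0,[-0.031,0.031,0],[0,0,0]],[0,[-0.031,0.031,0],[0,0,0]]]'
python3 -m crank '[[0,[-0.031,0.031,0],[0,0,0]],[0,[-0.031,0.031,0],[0,0,0]],[0,[-0.031,0.031,0],[0,0,0]],[0,[-0.031,0.031,0],[0,0,0]],[0,[-0.031,0.031,0],[0,0,0]],[0,[-0.031,0.031,0],[0,0,0]],[0,[-0.031,0.031,0],[0,0,0]],[0,[-0.031,0.031,0],[0,0,0]]]'
python3 -m crank '[[0,[0,0,0],[0,0,0]],[0,[0,0,0],[0,0,0]]]'
python3 go.py 0.5527 -0.012 0.19 -9.9
python3 - <<'E'
from h import *
s=snap('wrist','w1.png'); W=cloud(s)
P=W[(W[...,2]>.115)&(W[...,2]<.135)&(W[...,0]<.58)&(W[...,0]>.5)&(abs(W[...,1])<.09)]
print(len(P),cv2.minAreaRect((P[:,:2]*1000).astype(np.float32)),P.mean(0),np.percentile(P[:,2],[5,50,95]))
E
```

```text
time: 0.95
tool_pos: [0.1681, 0.5234, 0.1814]
ee_rot: [-3.141, 0.001, 1.68]
wrist_force: [-0.6, 0.5, 0.2]
width: 0.094
finger_force: 0.0
time: 1.75
tool_pos: [0.3203, 0.3071, 0.1816]
ee_rot: [-3.142, 0.0, 1.4]
wrist_force: [1.4, 0.9, -0.3]
width: 0.0942
finger_force: 0.0
time: 2.55
tool_pos: [0.5225, 0.0204, 0.1816]
ee_rot: [-3.141, -0.0, 1.399]
wrist_force: [0.2, 1.7, -0.2]
width: 0.0942
finger_force: 0.0
time: 2.75
tool_pos: [0.5217, 0.0215, 0.181]
ee_rot: [-3.139, -0.0, 1.398]
wrist_force: [0.6, 1.4, -0.2]
width: 0.094
finger_force: 0.0
rot [-0.12 -0.02 -0.02] n 1.0 shift after [-27.7  36.3  -9. ] shift before [-27.7  36.3  -9.1] t 2.75 w 0.09397535530810984
1412 ((551.12890625, -10.270366668701172), (99.65228271484375, 10.21045970916748), 80.0303726196289) [ 0.5512122  -0.00681169  0.12418669] [0.11908342 0.12466174 0.12582196]
```

```bash
python3 -m crank '[[0,[-0.0275,0.0355,0],[0,0,0]],[0,[0,0,0.035],[0,0,0]],[0,[0,0,0.03],[0,0,0]],[0,[0,0,0.018],[0,0,0]],[0,[0,0,0],[0,0,0]],[0,[0,0,0],[0,0,0]]]'
python3 go.py 0.552 -0.0115 0.098 -9.97
```

```text
time: 3.4
tool_pos: [0.552, -0.0098, 0.0995]
ee_rot: [3.141, -0.0, 1.402]
wrist_force: [0.5, -1.0, 0.5]
width: 0.0941
finger_force: 0.0
rot [ 0.02 -0.02  0.27] n 1.0 shift after [-1.7  0.3  1.5] shift before [-1.7  0.3  1.5] t 3.4 w 0.09414079699130733
```

View pics/w1.png

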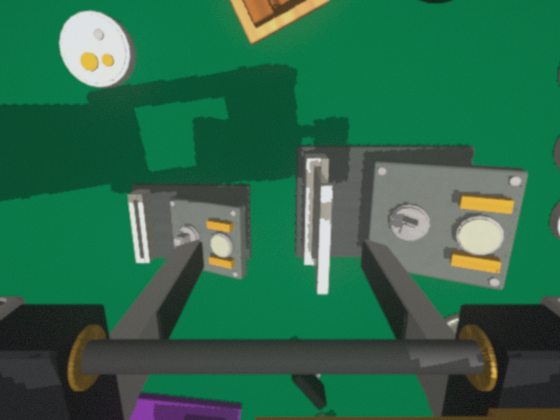

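Wrist view: the strip is the white bar at about (322,225), centred between the fingers. Grip it, then lift straight up.

```bash
python3 -m crank '[[0.5,[-0.0015,0,0.0015],[0,0,0]],[1,[0,0,0],[0,0,0]],[1,[0,0,0],[0,0,0]],[1,[0,0,0],[0,0,0]],[1,[0,0,0],[0,0,0]],[1,[0,0,0],[0,0,0]]]'
python3 -m crank '[[1,[0,0,0],[0,0,0]],[1,[0,0,0],[0,0,0]],[1,[0,0,-0.01],[0,0,0]],[1,[0,0,-0.015],[0,0,0]],[1,[0,0,-0.015],[0,0,0]],[1,[0,0,-0.015],[0,0,0]]]'
python3 go.py 0.538 0.2495 0.21 16.6
```

```text
time: 4.0
tool_pos: [0.552, -0.0126, 0.0975]
ee_rot: [3.141, -0.0, 1.4]
wrist_force: [-0.2, -0.8, -0.2]
width: 0.0495
finger_force: 0.0
time: 4.6
tool_pos: [0.5525, -0.0126, 0.1548]
ee_rot: [3.139, -0.0, 1.4]
wrist_force: [0.3, -0.5, 0.2]
width: 0.002
finger_force: 0.0
rot [ 1.300e-01  2.000e-02 -2.641e+01] n 4.0 shift after [255.3  60.9 -55.2] shift before [255.8 -58.9 -55.3] t 4.6 w 0.0020450410753825644
```

The fingers are slower than I allowed, and they closed on air during the lift. I'll reopen and check the panel.

```bash
python3 -m crank '[[0.3,[0,0,-0.02],[0,0,0]],[0.3,[0,0,0],[0,0,0]],[0.3,[0,0,0],[0,0,0]],[0.3,[0,0,0],[0,0,0]],[0.3,[0,0,0],[0,0,0]],[0.3,[0,0,0],[0,0,0]],[0.3,[0,0,0],[0,0,0]],[0.3,[0,0,0],[0,0,0]]]'
python3 - <<'E'
from h import *
for n in('wrist','scene'):
    s=snap(n); W=cloud(s)
    for lo,hi in((.10,.115),(.115,.135)):
        P=W[(W[...,2]>lo)&(W[...,2]<hi)&(W[...,0]<.575)&(W[...,0]>.51)&(abs(W[...,1])<.09)]
        if len(P)>5: print(n,len(P),cv2.minAreaRect((P[:,:2]*1000).astype(np.float32)),np.percentile(P[:,2],[5,50,95]).round(4))
E
python3 go.py 0.552 -0.0115 0.098 -9.97
```

```text
time: 5.4
tool_pos: [0.5518, -0.0125, 0.172]
ee_rot: [-3.141, -0.0, 1.4]
wrist_force: [-0.0, -0.3, -0.5]
width: 0.0626
finger_force: 0.0
wrist 21 ((559.5946655273438, 38.517269134521484), (0.23043124377727509, 7.902151107788086), 80.14566802978516) [0.1006 0.108  0.1142]
wrist 1523 ((551.187744140625, -10.779060363769531), (100.43779754638672, 9.913917541503906), 79.94558715820312) [0.1235 0.1248 0.1259]
scene 29 ((556.6542358398438, -11.802764892578125), (100.47657012939453, 7.049142837524414), 83.97380828857422) [0.1012 0.1105 0.1142]
scene 180 ((552.3054809570312, -11.608280181884766), (100.09696960449219, 11.288819313049316), 80.43692016601562) [0.1173 0.1239 0.1275]
rot [-0.01 -0.    0.17] n 1.0 shift after [ 1.  -0.1 74.2] shift before [ 1.  -0.1 74.2] t 5.5 w 0.06495393302783553
```

The panel hasn't moved. Going down again and closing with a longer wait.

```bash
python3 -m crank '[[0.3,[0.001,0,0.03],[0,0,0]],[0.3,[0,0,0.03],[0,0,0]],[0.5,[0,0,0.014],[0,0,0]],[1,[0,0,0],[0,0,0]],[1,[0,0,0],[0,0,0]],[1,[0,0,0],[0,0,0]],[1,[0,0,0],[0,0,0]],[1,[0,0,0],[0,0,0]]]'
python3 -m crank '[[1,[0,0,0],[0,0,0]],[1,[0,0,0],[0,0,0]],[1,[0,0,0],[0,0,0]]]'
```

```text
time: 6.3
tool_pos: [0.5529, -0.0116, 0.0996]
ee_rot: [3.139, -0.0, 1.4]
wrist_force: [0.2, 0.3, 0.2]
width: 0.0213
finger_force: 0.0
time: 6.6
tool_pos: [0.5525, -0.0116, 0.0988]
ee_rot: [3.141, -0.0, 1.4]
wrist_force: [0.0, 0.7, 1.7]
width: 0.0086
finger_force: 30.0
```

```bash
python3 -m crank '[[1,[0,0,0],[0,0,0]],[1,[0,0,-0.005],[0,0,0]],[1,[0,0,-0.012],[0,0,0]],[1,[0,0,-0.02],[0,0,0]],[1,[0,0,-0.02],[0,0,0]],[1,[0,0,-0.02],[0,0,0]],[1,[0,0,-0.018],[0,0,0]],[1,[0,0,0],[0,0,0]]]'
python3 go.py 0.538 0.2495 0.193 16.65
python3 - <<'E'
from h import *
s=snap('scene'); W=cloud(s)
P=W[(W[...,2]>.19)&(W[...,2]<.225)&(W[...,0]<.60)&(W[...,0]>.5)&(abs(W[...,1])<.09)]
print(len(P),cv2.minAreaRect((P[:,:2]*1000).astype(np.float32)),np.percentile(P[:,2],[5,50,95]).round(4))
s=snap('wrist','w2.png')
E
```

```text
time: 7.4
tool_pos: [0.5539, -0.0117, 0.1974]
ee_rot: [3.135, -0.0, 1.4]
wrist_force: [1.2, 0.1, -0.8]
width: 0.0088
finger_force: 30.0
rot [  0.39   0.06 -26.45] n 4.0 shift after [254.8  59.6   4.4] shift before [254.7 -60.2   4.1] t 7.4 w 0.008831840242702964
170 ((551.7311401367188, -10.982772827148438), (100.04481506347656, 19.72367286682129), 76.46714782714844) [0.192  0.221  0.2245]
```

View pics/w2.png

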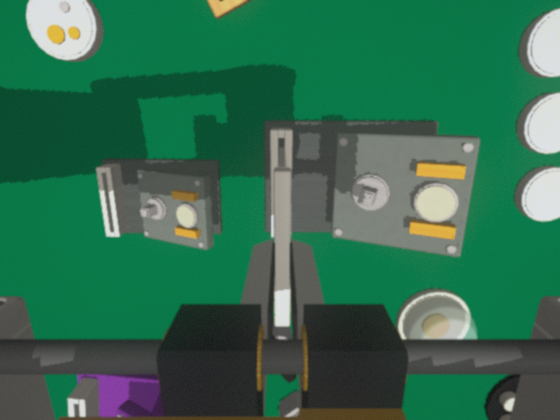

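The wrist view shows the panel hanging straight in the grip, with its strip at (282,240), clear of the slot. Now carrying it to above the stand.

```bash
python3 -m crank '[[1,[0,0,0],[0,0,-4.45]],[1,[0,0,0],[0,0,-5.5]],[1,[0,0,0],[0,0,-5.5]],[1,[0,0,0],[0,0,-5.5]],[1,[0,0,0],[0,0,-5.5]],[1,[0.0148,0.0036,0],[0,0,0]],[1,[0.03,0.007,0],[0,0,0]],[1,[0.03,0.007,0],[0,0,0]]]'
python3 -m crank '[[1,[0.03,0.007,0],[0,0,0]],[1,[0.03,0.007,0],[0,0,0]],[1,[0.03,0.007,0],[0,0,0]],[1,[0.03,0.007,0],[0,0,0]],[1,[0.03,0.007,0],[0,0,0]],[1,[0.02,0.005,0],[0,0,0]],[1,[0.01,0.002,0],[0,0,0]],[1,[0,0,0],[0,0,0]]]'
python3 -m crank '[[1,[0,0,0],[0,0,0]],[1,[0,0,0],[0,0,0]]]'
python3 go.py 0.538 0.2495 0.193 16.65
python3 - <<'E'
from h import *
for n in('scene','top'):
    s=snap(n); W=cloud(s)
    for lo,hi in((.21,.23),(.05,.065)):
        P=W[(W[...,2]>lo)&(W[...,2]<hi)&(W[...,0]<.62)&(W[...,0]>.46)&(abs(W[...,1]-.25)<.09)]
        if len(P)>5: print(n,lo,len(P),cv2.minAreaRect((P[:,:2]*1000).astype(np.float32)),P.mean(0).round(4))
    if n=='scene': 
        cv2.imwrite('pics/s2.png',cv2.resize(s['color'][220:400,250:430,::-1],(540,540),interpolation=cv2.INTER_CUBIC))
E
```

```text
time: 8.3
tool_pos: [0.5468, 0.0666, 0.1921]
ee_rot: [-3.14, -0.001, 1.858]
wrist_force: [0.0, 1.5, -1.6]
width: 0.0087
finger_force: 30.0
time: 9.1
tool_pos: [0.5353, 0.2511, 0.1924]
ee_rot: [-3.14, -0.0, 1.863]
wrist_force: [-0.8, -0.7, -0.5]
width: 0.0087
finger_force: 30.0
time: 9.3
tool_pos: [0.5364, 0.2487, 0.1933]
ee_rot: [-3.141, 0.0, 1.86]
wrist_force: [0.5, 0.6, -0.5]
width: 0.0085
finger_force: 30.0
rot [-0.01  0.02 -0.11] n 1.0 shift after [0.3 1.8 0.3] shift before [0.3 1.8 0.3] t 9.3 w 0.008467999856952615
scene 0.21 126 ((527.5800170898438, 277.5533142089844), (12.047603607177734, 38.25477981567383), 16.302152633666992) [0.5283 0.2787 0.2175]
scene 0.05 309 ((537.2799072265625, 249.72457885742188), (28.017589569091797, 119.1462173461914), 16.418556213378906) [0.5335 0.2505 0.0563]
top 0.21 91 ((539.7567138671875, 226.53797912597656), (18.274446487426758, 58.59367752075195), 31.814729690551758) [0.5436 0.2189 0.2172]
top 0.05 88 ((542.0092163085938, 235.830810546875), (26.798423767089844, 91.60128784179688), 16.32367706298828) [0.5382 0.228  0.0558]
```

View pics/s2.png

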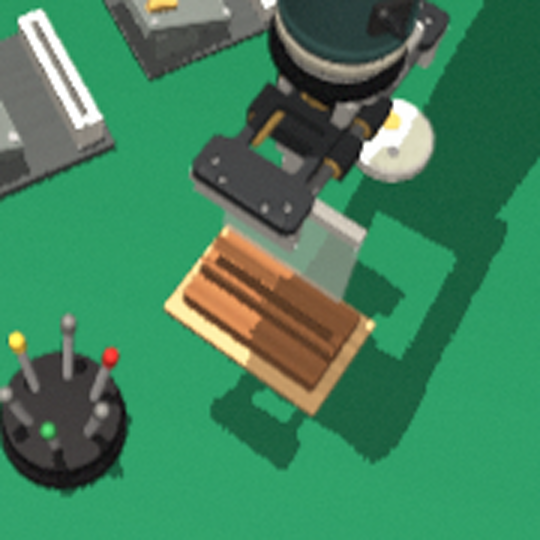

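The scene crop shows the panel upright just above the stand's slot, the dark line running about (210,260) to (340,340), and parallel to it. Lowering with a 1 mm correction.

```bash
python3 -m crank '[[1,[0.0005,0.0013,0.01],[0,0,0]],[1,[0,0,0.015],[0,0,0]],[1,[0,0,0.015],[0,0,0]],[1,[0,0,0.01],[0,0,0]],[1,[0,0,0.01],[0,0,0]],[1,[0,0,0.01],[0,0,0]],[1,[0,0,0.005],[0,0,0]],[1,[0,0,0],[0,0,0]]]'
python3 go.py 0.538 0.2495 0.097 16.65
```

```text
time: 10.2
tool_pos: [0.5368, 0.2504, 0.1172]
ee_rot: [-3.14, -0.0, 1.861]
wrist_force: [0.5, -0.6, -1.4]
width: 0.0082
finger_force: 30.0
rot [-0.1 -0.  -0. ] n 1.0 shift after [-1.2  0.9 20.2] shift before [-1.2  0.9 20.2] t 10.2 w 0.008207464120547549
```

```bash
python3 -m crank '[[1,[0,0,0.008],[0,0,0]],[1,[0,0,0.007],[0,0,0]],[1,[0,0,0.004],[0,0,0]],[1,[0,0,0.002],[0,0,0]],[1,[0,0,0],[0,0,0]],[1,[0,0,0],[0,0,0]]]'
```

```text
time: 10.8
tool_pos: [0.5375, 0.2505, 0.0976]
ee_rot: [3.141, -0.0, 1.861]
wrist_force: [-0.5, -0.5, -1.3]
width: 0.0082
finger_force: 30.0
```

```bash
python3 -m crank '[[1,[0,0,0.0015],[0,0,0]],[1,[0,0,0.001],[0,0,0]],[1,[0,0,0],[0,0,0]],[1,[0,0,0],[0,0,0]]]'
python3 - <<'E'
from h import *
print(robot.get_obs()['tool_pos'].round(4),robot.get_obs()['wrist_force'].round(1))
E
```

```text
time: 11.2
tool_pos: [0.5385, 0.2508, 0.0968]
ee_rot: [3.138, -0.0, 1.861]
wrist_force: [0.0, -0.6, 5.3]
width: 0.0085
finger_force: 30.0
[0.5385 0.2508 0.0968] [ 0.  -0.6  5.3]
```

It's resting on the floor at the expected height, with 5 N of contact. Release and retreat upward.

```bash
python3 -m crank '[[0.5,[0,0,0],[0,0,0]],[0.5,[0,0,0],[0,0,0]],[0.5,[0,0,0],[0,0,0]],[0.5,[0,0,0],[0,0,0]],[0.5,[0,0,-0.015],[0,0,0]],[0.5,[0,0,-0.03],[0,0,0]],[0.5,[0,0,-0.04],[0,0,0]],[0.5,[0,0,-0.03],[0,0,0]]]'
python3 go.py 0.5142 -0.361 0.18 -59.5
python3 - <<'E'
from h import *
for n in('scene','wrist'):
    s=snap(n); W=cloud(s)
    P=W[(W[...,2]>.11)&(W[...,2]<.14)&(W[...,0]<.62)&(W[...,0]>.46)&(abs(W[...,1]-.25)<.09)]
    print(n,len(P),cv2.minAreaRect((P[:,:2]*1000).astype(np.float32)),np.percentile(P[:,2],[5,50,95]).round(4))
E
```

```text
time: 12.0
tool_pos: [0.5378, 0.2507, 0.2136]
ee_rot: [3.138, -0.0, 1.861]
wrist_force: [-0.5, -0.2, 0.0]
width: 0.047
finger_force: 0.0
rot [ 0.15 -0.13 76.15] n 9.0 shift after [-330.8  515.1   33.6] shift before [-579.3 -198.    32.8] t 12.0 w 0.047042891937758596
scene 292 ((537.6548461914062, 250.12432861328125), (13.652599334716797, 99.23081970214844), 15.693140029907227) [0.1124 0.1216 0.1245]
wrist 1079 ((535.8695678710938, 251.6214599609375), (9.580615997314453, 99.26993560791016), 16.573148727416992) [0.1215 0.1228 0.1239]
```

The panel is parked: its strip is centred on the slot, 0.122 high (10+112), at 16.6°. Next I look at the spindle up close with the wrist camera on the way to the handle.

```bash
python3 go.py 0.62 -0.025 0.17 80
python3 -m crank '[[0,[0,0,0],[0,0,-7.9]],[0,[0,0,0],[0,0,-7.9]],[0,[0,0,0],[0,0,-7.9]],[0,[0,0,0],[0,0,-7.9]],[0,[0,0,0],[0,0,-7.9]],[0,[0,0,0],[0,0,-7.9]],[0,[0,0,0],[0,0,-7.9]],[0,[0,0,0],[0,0,-7.9]]]'
python3 go.py 0.62 -0.025 0.17 80
```

```text
rot [  0.67   0.36 -63.35] n 8.0 shift after [-126.7 -258.4   47.5] shift before [-287.8   -3.2   47.3] t 12.1 w 0.04695469510866464
time: 12.9
tool_pos: [0.537, 0.2504, 0.2091]
ee_rot: [-3.141, -0.001, 2.97]
wrist_force: [0.5, 0.1, 0.3]
width: 0.094
finger_force: 0.0
rot [-0.04 -0.07  0.17] n 1.0 shift after [-129.6 -256.8   39.1] shift before [-128.9 -257.1   39.1] t 12.9 w 0.09396748009397769
```

```bash
python3 -m crank '[[0,[-0.0215,-0.043,0],[0,0,0]],[0,[-0.0215,-0.043,0],[0,0,0]],[0,[-0.0215,-0.043,0],[0,0,0]],[0,[-0.0215,-0.043,0.013],[0,0,0]],[0,[-0.0215,-0.043,0.013],[0,0,0]],[0,[-0.0215,-0.042,0.013],[0,0,0]],[0,[0,0,0],[0,0,0]],[0,[0,0,0],[0,0,0]]]'
cat > sp.py <<'E'
from h import *
import sys
ph=np.radians(-9.95); F=np.array([0.6317,-0.0245,0])
Rf=Ro.from_euler('z',ph).as_matrix()@Ro.from_euler('y',-.42).as_matrix()
seat=F+Ro.from_euler('z',ph).as_matrix()@[.008,0,.079]
def rectify(s,h,f,half=.03,n=500):
    K=np.array([[s['fx'],0,s['cx']],[0,s['fy'],s['cy']],[0,0,1]])
    # picture: u right = -v(fixture y), up = fixture upslope x
    c=np.array([[half,half],[half,-half],[-half,-half],[-half,half]])
    W=np.array([seat+Rf@[a,b,h] for a,b in c]); p=(s['R']@W.T).T+s['t']; p=p@K.T; p=p[:,:2]/p[:,2:]
    H=cv2.getPerspectiveTransform(p.astype(np.float32),np.float32([[0,0],[n,0],[n,n],[0,n]]))
    im=cv2.warpPerspective(s['color'],H,(n,n),flags=cv2.INTER_CUBIC); return im[:,:,::-1]
if __name__=='__main__':
    s=snap('wrist','w3.png')
    W=cloud(s); L=(W-seat)@Rf
    m=np.hypot(L[...,0],L[...,1])<.025
    P=L[m&(L[...,2]>.014)]; print('seat',seat.round(4),'top',len(P),np.percentile(P[:,2],[50,90]),cv2.minAreaRect((P[:,:2]*1000).astype(np.float32)))
    Q=L[m&(abs(L[...,2])<.004)]; print('collar',len(Q),Q.mean(0),cv2.minAreaRect((Q[:,:2]*1000).astype(np.float32)))
    Q=L[(abs(L[...,0])<.03)&(abs(L[...,1])<.05)&(L[...,2]<-.006)&(L[...,2]>-.016)];print('slope z',np.median(Q[:,2]))
    T=P=L[m&(L[...,2]>.020)]; 
    if len(T)>4: print('tip',len(T),cv2.minAreaRect((T[:,:2]*1000).astype(np.float32)),np.median(T,0))
    cv2.imwrite('pics/rect.png',np.hstack([rectify(s,.022,0,.025,390),rectify(s,.0,0,.025,390)]))
E
python3 sp.py
```

```text
time: 13.7
tool_pos: [0.6184, -0.0261, 0.1694]
ee_rot: [3.141, -0.003, 2.962]
wrist_force: [0.1, 0.4, 1.5]
width: 0.0939
finger_force: 0.0
seat [ 0.6396 -0.0259  0.079 ] top 254 [0.02256696 0.02362299] ((-0.6413860321044922, 0.30341005325317383), (13.958353042602539, 14.067070007324219), 78.2306900024414)
collar 913 [0.0001284  0.00030514 0.00025152] ((-0.4613761901855469, 0.10970306396484375), (36.544456481933594, 36.636131286621094), 44.96331024169922)
slope z -0.008866874165099535
tip 183 ((-0.6824707984924316, 0.3168649673461914), (13.764147758483887, 13.720624923706055), 75.83655548095703) [-0.0005149   0.00028643  0.02292768]
```

View pics/rect.png

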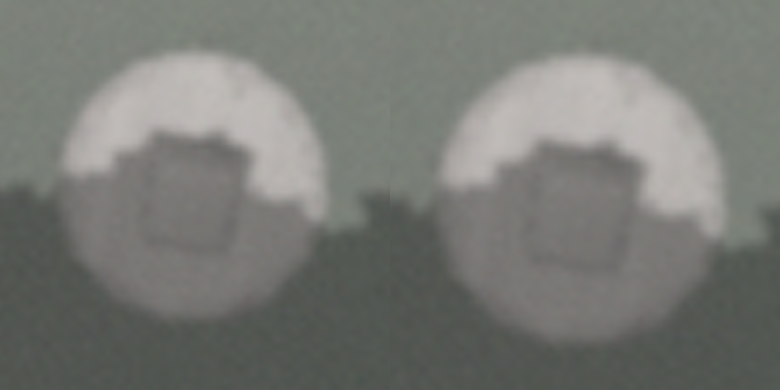

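The rectified view along the spindle axis shows the square at (195,195), turned about 10° clockwise. Depth gives 12°, and the seat agrees to within 0.6 mm. Now to the square handle.

```bash
python3 -m crank '[[0,[0,0,-0.02],[0,0,8.2]],[0,[0,0,0],[0,0,8.2]],[0,[0,0,0],[0,0,8.2]],[0,[0,0,0],[0,0,8.2]],[0,[0,0,0],[0,0,8.2]],[0,[0,0,0],[0,0,8.2]],[0,[0,0,0],[0,0,8.2]],[0,[0,0,0],[0,0,8.2]]]'
python3 -m crank '[[0,[0,0,0],[0,0,8.2]],[0,[0,0,0],[0,0,8.2]],[0,[0,0,0],[0,0,8.2]],[0,[0,0,0],[0,0,8.2]],[0,[0,0,0],[0,0,8.2]],[0,[0,0,0],[0,0,8.2]],[0,[0,0,0],[0,0,8.2]],[0,[0,0,0],[0,0,8.2]]]' | head -2
python3 go.py 0.5142 -0.361 0.19 -59.5
```

```text
time: 14.55
tool_pos: [0.619, -0.0228, 0.192]
ee_rot: [3.14, 0.0, 1.817]
wrist_force: [-0.0, 0.4, 0.3]
width: 0.094
finger_force: 0.0
time: 15.35
tool_pos: [0.619, -0.0228, 0.192]
rot [ 0.03 -0.08  7.99] n 1.0 shift after [-261.9  238.2    2. ] shift before [-292.5  199.5    1.7] t 15.35 w 0.09403739341885509
```

```bash
python3 -m crank '[[0,[0,0,0],[0,0,8.0]],[0,[-0.0375,0.034,0],[0,0,0]],[0,[-0.0375,0.034,0],[0,0,0]],[0,[-0.0375,0.034,0],[0,0,0]],[0,[-0.0375,0.034,0],[0,0,0]],[0,[-0.0375,0.034,0],[0,0,0]],[0,[-0.0375,0.034,0],[0,0,0]],[0,[-0.037,0.034,0],[0,0,0]]]'
python3 -m crank '[[0,[0,0,0],[0,0,0]],[0,[0,0,0],[0,0,0]]]'
cat > hd.py <<'E'
from h import *
s=snap('wrist','w4.png'); W=cloud(s); o=robot.get_obs()
m=(abs(W[...,0]-.514)<.05)&(abs(W[...,1]+.361)<.05)
for lo,hi in((.055,.075),(.022,.036)):
    P=W[m&(W[...,2]>lo)&(W[...,2]<hi)]
    print(len(P),cv2.minAreaRect((P[:,:2]*1000).astype(np.float32)),P.mean(0).round(4),np.percentile(P[:,2],[50,90]).round(4))
E
python3 hd.py; python3 go.py 0.5142 -0.361 0.19 -59.5
```

```text
time: 16.15
tool_pos: [0.5165, -0.3595, 0.1922]
ee_rot: [3.14, -0.001, 0.538]
wrist_force: [0.1, 0.6, -0.0]
width: 0.0939
finger_force: 0.0
time: 16.35
tool_pos: [0.5165, -0.359, 0.1914]
ee_rot: [3.142, -0.001, 0.535]
wrist_force: [-0.8, 0.6, 0.0]
width: 0.0941
finger_force: 0.0
734 ((511.6131896972656, -360.19537353515625), (59.720611572265625, 13.342432975769043), 30.93083953857422) [ 0.5131 -0.3597  0.0644] [0.0646 0.0656]
507 ((516.9395141601562, -357.4145812988281), (46.00387954711914, 33.86567306518555), 30.489154815673828) [ 0.5127 -0.3597  0.0307] [0.0308 0.0318]
rot [ 0.01 -0.07  0.25] n 1.0 shift after [-3.9  1.1  1.5] shift before [-3.9  1.1  1.5] t 16.4 w 0.09403604261515902
```

View pics/w4.png

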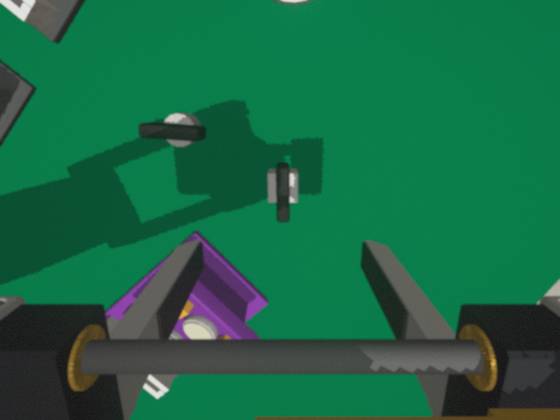

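The wrist view shows the square block with its wing at (283,190), centred between the fingers. The round handle is at (180,128), well clear. Descend and grip.

```bash
python3 -m crank '[[0,[-0.0038,0,0.03],[0,0,0]],[0,[0,0,0.04],[0,0,0]],[0.4,[0,0,0.04],[0,0,0]],[0.5,[0,0,0.03],[0,0,0]],[0.6,[0,0,0.015],[0,0,0]],[0.7,[0,0,0.002],[0,0,0]],[1,[0,0,0],[0,0,0]],[1,[0,0,0],[0,0,0]]]'
python3 -m crank '[[1,[0,0,0],[0,0,0]],[1,[0,0,0],[0,0,0]],[1,[0,0,0],[0,0,0]],[1,[0,0,0],[0,0,0]],[1,[0,0,0],[0,0,0]]]'
```

```text
time: 17.2
tool_pos: [0.5145, -0.3623, 0.0366]
ee_rot: [3.137, -0.002, 0.536]
wrist_force: [0.2, 0.1, -0.1]
width: 0.0495
finger_force: 0.0
time: 17.7
tool_pos: [0.5128, -0.3619, 0.034]
ee_rot: [3.141, -0.0, 0.535]
wrist_force: [-0.4, 0.5, 0.8]
width: 0.0136
finger_force: 30.0
```

```bash
python3 -m crank '[[1,[0,0,-0.01],[0,0,0]],[1,[0,0,-0.03],[0,0,0]],[1,[0,0,-0.04],[0,0,0]],[1,[0,0,-0.04],[0,0,0]],[1,[0,0,-0.04],[0,0,0]],[1,[0,0,-0.02],[0,0,0]],[1,[0,0,0],[0,0,0]]]'
cat > ins.py <<'E'
import sys; from sp import *
# ins.py h ang : handle underside h mm above seat, tool y at ang deg in the slope plane
h,ang=map(float,sys.argv[1:3]); off=float(sys.argv[3]) if len(sys.argv)>3 else 0.5
S=seat+Rf@np.array([-.0002,.0002,0])
R=Rf@np.stack([[np.sin(np.radians(ang)),-np.cos(np.radians(ang)),0],[np.cos(np.radians(ang)),np.sin(np.radians(ang)),0],[0,0,-1]],1)
R[:,0]=np.cross(R[:,1],R[:,2])
p=S+Rf@[0,0,h/1000+.034]-R[:,0]*off/1000
o=robot.get_obs(); R0=Ro.from_euler('xyz',o['ee_rot']).as_matrix(); rv=np.degrees(Ro.from_matrix(R0.T@R).as_rotvec())
d=p-o['tool_pos']; print('target',p.round(4),'rot',rv.round(2),'n',np.linalg.norm(rv)/8.5,'after',(R.T@d*1000).round(1),'before',(R0.T@d*1000).round(1),'t',o['time'],'F',o['wrist_force'].round(1),o['joint_positions'].round(2),'w',o['width'].round(4))
E
python3 ins.py 60 -11
```

```text
time: 18.4
tool_pos: [0.5143, -0.3629, 0.2192]
ee_rot: [3.133, -0.003, 0.535]
wrist_force: [0.8, 0.0, -1.8]
width: 0.0135
finger_force: 30.0Traceback (most recent call last):
  File "ins.py", line 9, in <module>
    d=p-o['tool_pos']; print('target',p.round(4),'rot',rv.round(2),'n',np.linalg.norm(rv)/8.5,'after',(R.T@d*1000).round(1),'before',(R0.T@d*1000).round(1),'t',o['time'],'F',o['wrist_force'].round(1),o['joint_positions'].round(2),'w',o['width'].round(4))
                                                                                                                                                                                                                                          ^^^^^^^^^^^^^^^^
AttributeError: 'float' object has no attribute 'round'
```

```bash
sed -i "s/o\['width'\].round(4)/o['width']/" ins.py; python3 ins.py 60 -11
```

```text
target [ 0.6015 -0.0195  0.1647] rot [-20.66  12.32 -37.8 ] n 5.271176664633889 after [347.2 -65.4  60.6] before [ 249.9 -251.5   53.1] t 18.4 F [ 0.8  0.  -1.8] [-0.7   0.26  1.1   0.    1.77  0.33] w 0.01354142675030716
```

```bash
python3 -m crank '[[1,[0,0,0],[-3.44,2.05,-6.3]],[1,[0,0,0],[-3.44,2.05,-6.3]],[1,[0,0,0],[-3.44,2.05,-6.3]],[1,[0,0,0],[-3.44,2.05,-6.3]],[1,[0,0,0],[-3.44,2.05,-6.3]],[1,[0,0,0],[-3.44,2.05,-6.3]],[1,[0.03,-0.006,0],[0,0,0]],[1,[0.04,-0.008,0],[0,0,0]]]'
python3 -m crank '[[1,[0.045,-0.008,0],[0,0,0]],[1,[0.045,-0.008,0],[0,0,0]],[1,[0.045,-0.008,0.005],[0,0,0]],[1,[0.045,-0.008,0.015],[0,0,0]],[1,[0.04,-0.008,0.015],[0,0,0]],[1,[0.035,-0.007,0.015],[0,0,0]],[1,[0.02,-0.004,0.008],[0,0,0]],[1,[0,0,0],[0,0,0]]]'
python3 -m crank '[[1,[0,0,0],[0,0,0]],[1,[0,0,0],[0,0,0]]]'
python3 ins.py 60 -11
```

```text
time: 19.2
tool_pos: [0.5224, -0.2917, 0.21]
ee_rot: [2.743, -0.082, 1.215]
wrist_force: [0.4, 0.1, -1.4]
width: 0.0135
finger_force: 30.0
time: 20.0
tool_pos: [0.5959, -0.0168, 0.1577]
ee_rot: [2.746, -0.079, 1.225]
wrist_force: [0.3, -0.5, -2.0]
width: 0.0135
finger_force: 30.0
time: 20.2
tool_pos: [0.5978, -0.0211, 0.1626]
ee_rot: [2.738, -0.08, 1.219]
wrist_force: [-0.4, -0.3, -1.2]
width: 0.0134
finger_force: 30.0
target [ 0.6015 -0.0195  0.1647] rot [-0.55 -0.07 -0.16] n 0.06736697302464596 after [ 2.9  3.5 -0.5] before [ 2.9  3.5 -0.6] t 20.2 F [-0.4 -0.3 -1.2] [-0.12 -0.12  1.68 -0.02  1.18  0.25] w 0.013393087838677419
```

```bash
python3 -m crank '[[1,[0.003,0.0035,0.015],[-0.55,-0.07,-0.16]],[1,[0,0,0.015],[0,0,0]],[1,[0,0,0.003],[0,0,0]],[1,[0,0,0],[0,0,0]],[1,[0,0,0],[0,0,0]]]'
python3 ins.py 27 -11
python3 - <<'E'
from sp import *
for n in('scene','wrist','top'):
    s=snap(n);W=cloud(s);L=(W-seat)@Rf;c=s['color'].astype(int)
    m=(abs(L[...,0])<.05)&(abs(L[...,1])<.05)
    for lo,hi in((.080,.096),(.028,.055)):
        P=L[m&(L[...,2]>lo)&(L[...,2]<hi)]
        if len(P)>5: print(n,lo,len(P),cv2.minAreaRect((P[:,:2]*1000).astype(np.float32)),P.mean(0).round(4))
    if n=='scene': cv2.imwrite('pics/s3.png',cv2.resize(s['color'][190:310,180:300,::-1],(560,560),interpolation=cv2.INTER_CUBIC))
E
```

```text
time: 20.7
tool_pos: [0.6155, -0.0212, 0.1347]
ee_rot: [2.727, -0.079, 1.222]
wrist_force: [0.2, -1.0, -1.9]
width: 0.0135
finger_force: 30.0
target [ 0.6148 -0.0218  0.1346] rot [ 0.05 -0.05  0.01] n 0.008616522173951618 after [-0.9 -0.4 -0.1] before [-0.9 -0.4 -0.1] t 20.7 F [ 0.2 -1.  -1.9] [-0.11 -0.07  1.69 -0.03  1.1   0.26] w 0.013544264380282287
scene 0.08 116 ((1.7684345245361328, 8.853014945983887), (32.456756591796875, 38.971588134765625), 20.13815689086914) [0.0036 0.0135 0.0899]
scene 0.028 137 ((1.031362533569336, 0.4937572479248047), (36.483097076416016, 35.84255599975586), 79.65418243408203) [0.01   0.0071 0.0408]
wrist 0.08 2549 ((2.4565582275390625, 2.418212890625), (34.616703033447266, 58.98564529418945), 7.250391483306885) [0.0005 0.0054 0.0917]
wrist 0.028 259 ((2.8526840209960938, 18.141103744506836), (0.9756511449813843, 33.874725341796875), 79.08837890625) [0.0034 0.0181 0.0425]
top 0.028 38 ((14.089317321777344, -3.031431198120117), (32.87260055541992, 10.671553611755371), 83.77373504638672) [ 0.0174 -0.0014  0.0439]
```

View pics/s3.png

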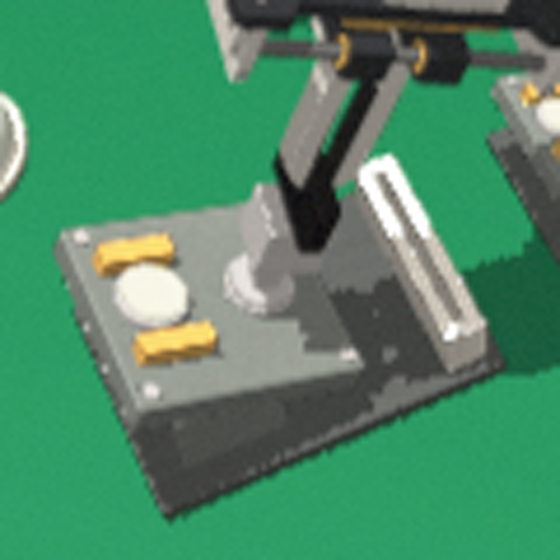

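The scene crop shows the square block at about (265,240), just above the spindle collar at (258,285) and in line with its axis. The depth gives an offset of about 1 mm, in agreement with the pose. Correct it and push on.

```bash
python3 -m crank '[[1,[-0.0008,-0.0005,0.004],[0,0,0]],[1,[0,0,0.004],[0,0,0]],[1,[0,0,0.003],[0,0,0]],[1,[0,0,0],[0,0,0]]]'
python3 ins.py 16 -11
```

```text
time: 21.25
tool_pos: [0.619, -0.022, 0.1233]
ee_rot: [2.729, -0.078, 1.223]
wrist_force: [-0.6, -0.2, -1.7]
width: 0.0135
finger_force: 30.0
target [ 0.6192 -0.0226  0.1245] rot [-0.02 -0.05  0.06] n 0.00893053283683095 after [-0.4  0.9 -1. ] before [-0.4  0.9 -1. ] t 21.25 F [-0.6 -0.2 -1.7] [-0.11 -0.06  1.7  -0.03  1.08  0.26] w 0.013536005199112947
```

```bash
python3 -m crank '[[1,[0,0,0.004],[0,0,0]],[1,[0,0,0.004],[0,0,0]],[1,[0,0,0.003],[0,0,0]],[1,[0,0,0],[0,0,0]],[1,[0,0,0],[0,0,0]]]'
python3 ins.py 0 -11
```

```text
time: 21.75
tool_pos: [0.6235, -0.0228, 0.1139]
ee_rot: [2.728, -0.078, 1.223]
wrist_force: [0.0, 0.6, -0.8]
width: 0.0137
finger_force: 30.0
target [ 0.6256 -0.0237  0.1099] rot [ 0.02 -0.06  0.05] n 0.009592436703902868 after [-0.5  0.5  4.6] before [-0.5  0.5  4.6] t 21.75 F [ 0.   0.6 -0.8] [-0.11 -0.04  1.7  -0.03  1.06  0.26] w 0.01371279505387889
```

Sliding on freely, 4.6 mm to go.

```bash
python3 -m crank '[[1,[0,0,0.003],[0,0,0]],[1,[0,0,0.002],[0,0,0]],[1,[0,0,0.001],[0,0,0]],[1,[0,0,0],[0,0,0]]]'
python3 ins.py 0 -11
```

```text
time: 22.15
tool_pos: [0.6259, -0.0231, 0.1099]
ee_rot: [2.727, -0.079, 1.223]
wrist_force: [-5.8, 0.1, 4.8]
width: 0.0136
finger_force: 30.0
target [ 0.6256 -0.0237  0.1099] rot [ 0.06 -0.07  0.06] n 0.012407317209177461 after [-0.7  0.  -0. ] before [-0.7  0.  -0. ] t 22.15 F [-5.8  0.1  4.8] [-0.11 -0.03  1.71 -0.03  1.05  0.26] w 0.013572114720531426
```

Fully home: the underside is at the computed seat with about 7 N along the axis. Turn clockwise, which is about tool +z.

```bash
python3 -m crank '[[1,[-0.0005,0,0],[0,0,5]],[1,[0,0,0],[0,0,6]],[1,[0,0,0],[0,0,6]],[1,[0,0,0],[0,0,6]],[1,[0,0,0],[0,0,6]],[1,[0,0,0],[0,0,6]],[1,[0,0,0],[0,0,6]],[1,[0,0,0],[0,0,0]]]'
python3 ins.py 0 -58; python3 -c "
from h import *;from sp import Rf
o=robot.get_obs();print(Rf.T@o['wrist_torque'],Rf.T@o['wrist_force'])"
```

```text
time: 22.95
tool_pos: [0.6258, -0.0236, 0.1099]
ee_rot: [2.873, -0.329, 0.535]
wrist_force: [-5.7, 0.7, 5.3]
width: 0.0135
finger_force: 30.0
target [ 0.6254 -0.0235  0.1098] rot [ 0.01 -0.1   6.03] n 0.709389000924181 after [-0.3 -0.3 -0.1] before [-0.3 -0.3 -0.1] t 22.95 F [-5.7  0.7  5.3] [-0.11 -0.04  1.71 -0.03  1.05  0.97] w 0.01349483051908951
[-0.0924823   0.96405362  0.0632524 ] [-3.04384153 -0.32709116  7.1274106 ]
```

```bash
cat > tq.py <<'E'
from h import *;from sp import Rf
o=robot.get_obs();print('tz',(Rf.T@o['wrist_torque']).round(3),'F',(Rf.T@o['wrist_force']).round(1)); R=Ro.from_euler('xyz',o['ee_rot']).as_matrix(); y=Rf.T@R[:,1]; print('tool y ang',np.degrees(np.arctan2(y[1],y[0])))
E
python3 -m crank '[[1,[0,0,0],[0,0,6]],[1,[0,0,0],[0,0,6]],[1,[0,0,0],[0,0,6]],[1,[0,0,0],[0,0,3]],[1,[0,0,0],[0,0,0]]]'; python3 tq.py
python3 -m crank '[[1,[0,0,0],[0,0,3]],[1,[0,0,0],[0,0,0]]]'; python3 tq.py
python3 -m crank '[[1,[0,0,0],[0,0,3]],[1,[0,0,0],[0,0,0]]]'; python3 tq.py
python3 -m crank '[[1,[0,0,0],[0,0,3]],[1,[0,0,0],[0,0,0]]]'; python3 tq.py
```

```text
time: 23.45
tool_pos: [0.6257, -0.0235, 0.1099]
ee_rot: [3.012, -0.402, 0.151]
wrist_force: [-5.7, 0.7, 4.1]
width: 0.0135
finger_force: 30.0
tz [-0.067  0.979  0.032] F [-3.5 -0.3  6.1]
tool y ang -72.91363456935953
time: 23.65
tool_pos: [0.6257, -0.0235, 0.1099]
ee_rot: [3.034, -0.408, 0.095]
wrist_force: [-4.8, 0.7, 3.8]
width: 0.0138
finger_force: 30.0
tz [-0.012  0.973  0.088] F [-2.9 -0.1  5.5]
tool y ang -75.90628577765573
time: 23.85
tool_pos: [0.6257, -0.0235, 0.1099]
ee_rot: [3.057, -0.413, 0.038]
wrist_force: [-6.1, 1.7, 4.5]
width: 0.0134
finger_force: 30.0
tz [-0.006  1.019  0.117] F [-3.9  0.6  6.6]
tool y ang -78.90955819598129
time: 24.05
tool_pos: [0.6257, -0.0235, 0.1099]
ee_rot: [3.08, -0.417, -0.019]
wrist_force: [-5.8, 0.8, 4.2]
width: 0.0136
finger_force: 30.0
tz [-0.063  1.029  0.109] F [-3.6 -0.2  6.2]
tool y ang -81.90900167447441
```

```bash
python3 -m crank '[[1,[0,0,0],[0,0,2]],[1,[0,0,0],[0,0,0]]]'; python3 tq.py
python3 -m crank '[[1,[0,0,0],[0,0,2]],[1,[0,0,0],[0,0,0]]]'; python3 tq.py
python3 -m crank '[[1,[0,0,0],[0,0,2]],[1,[0,0,0],[0,0,0]]]'; python3 tq.py
```

```text
time: 24.25
tool_pos: [0.6257, -0.0235, 0.1099]
ee_rot: [3.095, -0.419, -0.057]
wrist_force: [-5.5, 0.2, 4.0]
width: 0.0129
finger_force: 30.0
tz [-0.055  1.011  0.112] F [-3.4 -0.8  5.9]
tool y ang -83.89099684237536
time: 24.45
tool_pos: [0.6257, -0.0234, 0.1099]
ee_rot: [3.111, -0.42, -0.095]
wrist_force: [-5.4, 1.3, 4.5]
width: 0.0137
finger_force: 30.0
tz [-0.041  1.037  0.103] F [-3.2  0.3  6.4]
tool y ang -85.89087579650351
time: 24.65
tool_pos: [0.6257, -0.0234, 0.1099]
ee_rot: [3.126, -0.421, -0.133]
wrist_force: [-4.6, 1.4, 4.7]
width: 0.0134
finger_force: 30.1
tz [-0.028  1.007  0.282] F [-2.5  0.6  6.2]
tool y ang -87.86394430664019
```

```bash
python3 -m crank '[[1,[0,0,0],[0,0,1.5]],[1,[0,0,0],[0,0,0]]]'; python3 tq.py
python3 -m crank '[[1,[0,0,0],[0,0,1.5]],[1,[0,0,0],[0,0,0]]]'; python3 tq.py
python3 - <<'E'
from sp import *
for n in('scene','top'):
    s=snap(n);W=cloud(s);L=(W-seat)@Rf;m=(abs(L[...,0])<.05)&(abs(L[...,1])<.05)
    for lo,hi in((.056,.068),(.02,.032)):
        P=L[m&(L[...,2]>lo)&(L[...,2]<hi)]
        if len(P)>5: print(n,lo,len(P),cv2.minAreaRect((P[:,:2]*1000).astype(np.float32)),P.mean(0).round(4))
E
```

```text
time: 24.85
tool_pos: [0.6258, -0.0235, 0.11]
ee_rot: [3.137, -0.422, -0.161]
wrist_force: [-5.1, 1.4, 4.8]
width: 0.0136
finger_force: 30.3
tz [-0.015  0.912  0.336] F [-2.8  0.5  6.5]
tool y ang -89.33617901671164
time: 25.05
tool_pos: [0.6258, -0.0235, 0.1099]
ee_rot: [-3.134, -0.422, -0.189]
wrist_force: [-5.9, 1.3, 3.1]
width: 0.0136
finger_force: 30.6
tz [-0.092  0.978  0.473] F [-4.2  0.2  5.3]
tool y ang -90.81284469954922
scene 0.056 98 ((1.6425590515136719, 0.21185684204101562), (33.05686950683594, 55.774173736572266), 71.03238677978516) [0.0122 0.0003 0.0629]
scene 0.02 88 ((6.406856536865234, 9.563761711120605), (19.12193489074707, 50.24738693237305), 78.50146484375) [0.0027 0.0108 0.0282]
top 0.056 61 ((13.48277473449707, 0.6102142333984375), (15.03671932220459, 34.8570442199707), 85.9569091796875) [ 0.0186 -0.0002  0.0621]
top 0.02 37 ((11.810131072998047, -0.8006572723388672), (11.847622871398926, 33.81480026245117), 2.1446893215179443) [ 0.0122 -0.0022  0.0284]
```

The torque climbs steadily with angle, 0.10 → 0.47 N m, so the spindle is against its stop. Release and back off along the spindle axis.

```bash
python3 -m crank '[[0.4,[0,0,0],[0,0,0]],[0.4,[0,0,0],[0,0,0]],[0.4,[0,0,0],[0,0,0]],[0.4,[0,0,0],[0,0,0]],[0.4,[0,0,-0.01],[0,0,0]],[0.4,[0,0,-0.03],[0,0,0]],[0.4,[0,0,-0.04],[0,0,0]],[0.4,[0,0,-0.04],[0,0,0]]]'
python3 -m crank '[[0.4,[0,0,-0.04],[0,0,0]],[0.4,[0,0,-0.04],[0,0,0]],[0.4,[0,0,0],[0,0,0]],[0.4,[0,0,0],[0,0,0]]]'
python3 - <<'E'
from sp import *
for n in('wrist','top','scene'):
    s=snap(n,'f_%s.png'%n);W=cloud(s);L=(W-seat)@Rf;m=(abs(L[...,0])<.05)&(abs(L[...,1])<.05)
    for lo,hi in((.056,.07),(.025,.035)):
        P=L[m&(L[...,2]>lo)&(L[...,2]<hi)]
        if len(P)>5: print(n,lo,len(P),cv2.minAreaRect((P[:,:2]*1000).astype(np.float32)),np.median(P,0).round(4))
    # jaws
    P=W[(W[...,2]>.11)&(W[...,2]<.14)&(W[...,0]<.62)&(W[...,0]>.46)&(abs(W[...,1]-.25)<.09)]
    if len(P)>9:print('panel',n,len(P),cv2.minAreaRect((P[:,:2]*1000).astype(np.float32)),np.median(P,0))
a=cv2.imread('pics/f_top.png')[90:330,140:460];b=cv2.imread('pics/f_scene.png')[90:390,150:450]
cv2.imwrite('pics/fin.png',np.hstack([cv2.resize(a,(400,300)),cv2.resize(b,(400,300))]))
E
```

```text
time: 25.95
tool_pos: [0.5766, -0.0152, 0.2194]
ee_rot: [-3.133, -0.42, -0.192]
wrist_force: [0.5, -0.6, 0.0]
width: 0.0565
finger_force: 0.0
time: 26.35
tool_pos: [0.5455, -0.0097, 0.2933]
ee_rot: [-3.133, -0.425, -0.192]
wrist_force: [0.0, -0.3, -1.1]
width: 0.0563
finger_force: 0.0
wrist 0.056 602 ((-0.9854278564453125, 1.2174530029296875), (59.318450927734375, 13.901196479797363), 4.427329063415527) [0.0005 0.0013 0.065 ]
wrist 0.025 403 ((-1.2228870391845703, 1.2037601470947266), (34.133277893066406, 33.89021682739258), 3.93735933303833) [-0.0003 -0.0059  0.0313]
panel wrist 906 ((536.3113403320312, 251.30084228515625), (10.273947715759277, 99.21430969238281), 16.599390029907227) [0.53635497 0.24786171 0.12244859]
top 0.056 133 ((0.9063739776611328, -1.1268091201782227), (60.806243896484375, 13.934600830078125), 4.687492847442627) [ 0.0022 -0.0012  0.0632]
top 0.025 95 ((0.9749660491943359, -1.2101211547851562), (32.46809387207031, 33.784629821777344), 4.620571136474609) [ 0.0017 -0.0088  0.0295]
panel top 189 ((537.97216796875, 248.8015594482422), (11.23072338104248, 100.04527282714844), 15.796996116638184) [0.5379919  0.24698984 0.12039678]
scene 0.056 146 ((1.233041763305664, -0.5338754653930664), (60.06674575805664, 15.821553230285645), 4.530665397644043) [0.003  0.0021 0.0635]
scene 0.025 84 ((2.0525283813476562, 9.333395957946777), (17.58641815185547, 54.6128044128418), 87.6671371459961) [0.0008 0.0098 0.03  ]
panel scene 292 ((538.1033935546875, 249.85940551757812), (12.380515098571777, 99.67320251464844), 16.00969696044922) [0.53820237 0.25036192 0.12131513]
```

View pics/f_scene.png

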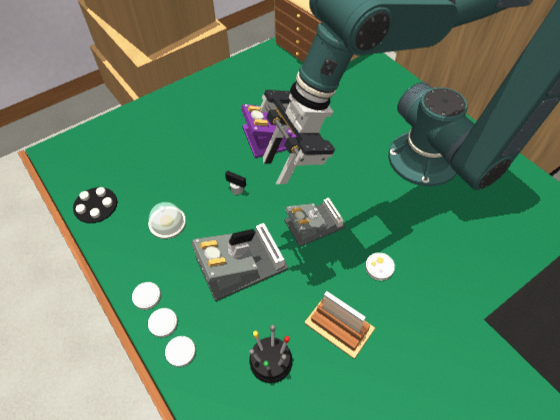

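The scene view shows the panel standing in the stand at (343,310), the handle seated on the large grey fixture at (240,240), and nothing else moved. Depth puts the handle's top 64 mm above the seat, so it is fully home, and the panel's strip at about 0.122. Handing in.

```bash
python3 -c "
from bench import robot
print(robot.close_job())"
```

```text
the job is handed in; nothing more can be done
None
```

The job is handed in at about 26 s: the panel stands fully down in the parking stand, and the square-socket handle is fully home on the spindle, turned clockwise to its stop and released, with nothing else seen to have moved; the first grip on the panel closed on air because I lifted too soon, but the panel hadn't moved and the second grip held.

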